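# Show the apprentice where the ink jar goes back

### The arm

A 6-joint arm with a two-finger parallel gripper is mounted at the origin on the work surface. World frame = base frame: x ahead of the robot, y to its left, z up, the work surface at z = 0. Lengths are in m, angles in degrees, forces in N, time in s.
With the tool pointing down it reaches from about 0.4 to 0.825 m from the base axis. Payload 7 kg.
Tool frame: the origin (TCP) lies at the very end of the fingers, on their centre line; the grasp point (between the pads) lies 19 mm behind it (ctrl.tcp_to_grasp is the distance from the TCP to the grasp point, in m); z points along the fingers, y is the direction in which the jaws open and shut (so a half turn about z gives the same grasp; the last joint's range is limited). The gripper opens to 88 mm and grips with 3 to 60 N. Pads are 19 mm wide; open, the fingers measure 130 mm over their backs; the gripper's body (78 mm by 193 mm) begins 47 mm behind the grasp point.
Start: joints at [87.095, 20.546, 0.682, 0, -70.136, -16.507], TCP at [0.224, 0.637, 0.227] pointing down, gripper open.
Joint ranges: [-176.03, 176.03], [-82.01, 121.73], [-58.28, 71.71], [-173.87, 95.51], [-174.79, -0.11], [-173.66, 173.66]. Speed limits (degrees/s): [136.94, 136.94, 172.46, 180, 180, 180].

### API

Orientations are given as [roll, pitch, yaw] about the fixed x, y, z axes, in that order (R = Rz(yaw) Ry(pitch) Rx(roll)).
In Python, from plant import ctrl gives the robot as it stands.
- The arm moves only by the tool jog_arm, never from a script. Its argument "commands" is a list of rows, each an object of numbers: "x", "y", "z": the shift along the tool's x, y, z in cm; "roll": the turn about the tool's z in rad. In form: [{"x": .., "y": .., "z": .., "roll": ..}, ...]. A call has 1 to 12 rows; each row shifts and turns the commanded pose from where the row before left it, along the tool's axes as they then stand; what a row does not reach is not made up. A row lasts 1/10 s, in which the tool goes at most 50 mm and 8.59 degrees, less where a joint would pass 70% of its speed; a pose out of reach is approached as far as the arm can. A call is refused whole if a number of a shift passes 5 or a number of a turn 0.15, either way. A call with a gripper value outside its range is refused whole. "gripper" is the finger opening in cm, from 0 to 8.76, set as the call begins (left out, the last holds). The fingers move at their own pace and stop on an object; the grip force is fixed at half the most. Time passes only in rows, so rows that do not move let the fingers close. It gives the time, the measured TCP pose, the force and the opening at its end, in the units of the state.
- ctrl.get_obs(): the state, without advancing time (a new reading comes with each control period).
- ctrl.snapshot(name): name is "scene" or "side" or "wrist"; returns a dict with "image" (384x512x3 uint8, red, green, blue), "mtx" (3x3 intrinsics, pixels), "position" and "orientation" of the camera in the world; the wrist camera has in their place "hand_eye" (4x4, takes a point from camera to tool coordinates, whose origin is the TCP and whose axes are the flange's). Camera axes: x right, y up, looking along -z (the intrinsics and any distortion apply to the point x, -y, -z); pixel columns grow to the right and rows downward; lengths in m; the calibration is good to about 2 mm. A picture is of the moment at which its call begins: read the wrist's pose just before it. There is no depth.
- ctrl.close_job(): hands the job in, once; it reports no verdict.
Trained networks look in the newest picture that a camera, given by its name, has taken for a name from the list of things; names that differ only in an ending like _2 or _b are one class to them, and where a whole thing is asked for, a point or a joint stands for the part that bears it (a point fixed in the world has none). Each returns a list of dicts, best first, with "confidence" (0 to 1); they miss things now and then, are a little off and sometimes report something else, mostly with a low value. They report only what shows in the picture. A call takes as long as a camera call. They do not tell look-alikes from the thing itself.
- ctrl.search_frame(camera, query): "position" ([column, row] as shares, 0 to 1, of the picture: columns of its width, rows of its height, amid what is visible of it).
- ctrl.regions_of(camera, query): "mask" (384x512 bool, what is visible of it) and "position" ([column, row] as shares, 0 to 1, of the picture: columns of its width, rows of its height, amid what is visible of it).
The state is a dict: "clock": time; "joint_pos": joint angles; "qvel": joint speeds; "tau": joint torques, N m; "tool_pos": TCP position; "orientation": TCP orientation; "force": force on the tool from outside, world axes, zero at the start; "moment": the same for the moment, N m; "opening": finger opening in m.
Only numpy, scipy, OpenCV 4.12 (cv2) and the standard library are available. Lean on these libraries where they do the work, as an engineer would, in place of code of your own. Each camera call takes 0.05 s, during which the arm holds its last target.

### The job

Press the call button fully down and let it go, to call the apprentice. Then show what to put away: point at the squat ink jar left out on the bench, holding the fingertips still a few centimetres (at most five) above the middle of its lid for two seconds, and after that point at the middle of the empty pocket of the wooden rack in the same way for two seconds, fingertips just above its rim, and finish the program still pointing there. Do not touch, move or lift any jar or bottle, do not touch the rack, and point at no other jar or bottle on the way: pass well above them.

Things in the scene. Friction and masses are not known exactly. Their poses are not given: they have to be found in the camera images.
- bell (a joint): travel of the round white push cap (32 mm across) of the call button in its dark wooden housing on the bench: 0 m = up, 0.006 m = fully down, straight down; a spring brings it back up; about 5 N at full travel
- bell_top (a point): centre of the top face of that push cap, the place to press; moves down with it. About 22 mm above the bench when up, 10 mm above its 48 mm round housing
- loose_jar: the squat ink jar left out on the bench: 56 mm across, 45 mm tall to the top of its 52 mm lid, amber glass, black screw lid, loose, upright. Origin at the centre of its underside, z up.
- rack: fixed dark wooden rack on the bench, 82 mm (its x) by 234 mm (its y), three square-ish open pockets in a row along its y at -76, 0 and +76 mm, each 70 by 70 mm inside; pocket floor 8 mm and rim 30 mm above the bench. Origin at the centre of its underside, z up. Jars in it stand 53 mm above the bench
- liner: round cork liner, 52 mm across, 2 mm thick, fixed to the floor of the empty pocket of the rack (which of the three varies). Origin at the centre of its underside, 22 mm below the rack's rim, z up: it marks the middle of the empty pocket
- jar_a: bystander: squat ink jar, same kind as the one left out, standing in a rack pocket; 56 mm across, 45 mm tall, amber glass, black screw lid, loose, upright. Origin at the centre of its underside, z up.
- jar_b: bystander: another such jar in another rack pocket; 56 mm across, 45 mm tall, amber glass, black screw lid, loose, upright. Origin at the centre of its underside, z up.
- tall_bottle: bystander on the bench: slim necked bottle, 42 mm across, 110 mm tall, amber glass, black screw lid, loose, upright. Origin at the centre of its underside, z up.
- mid_bottle: bystander on the bench: necked bottle, 52 mm across, 85 mm tall, amber glass, black screw lid, loose, upright. Origin at the centre of its underside, z up.
Mind the look-alikes: they are no part of the job. Of the things like the part that bears bell, leave any that is yellow; of the rest the larger one is meant.

How it is judged (in metres and radians):
On the way, in this order (a step that is already met when the one before it is completed fails the run):
1. the call button is pressed down (at least 4.5 of its 6 mm) (value of joint bell above 0.0045 m), for 0.04 s.
2. the button is up again (value of joint bell below 0.0015 m), for 0.1 s.
3. the fingertips dwell above the lid of the jar left out, 1.5 s (horizontal distance between the grasp point and loose_jar below 0.025 m and z of the grasp point in the frame of loose_jar between 0.057 and 0.13 m), for 1.5 s.
4. the fingertips dwell above the middle of the empty pocket, just over the rim, 1.5 s (horizontal distance between the grasp point and liner below 0.025 m and z of the grasp point in the frame of liner between 0.034 and 0.107 m), for 1.5 s.
At the end, for the whole second after the job is handed in: The grasp point between the fingers is within 25 mm of the pocket's middle seen from above and 12 to 85 mm above the rack's rim (fingertips roughly 0 to 65 mm above it), the button is up, and every jar and bottle stands upright, at rest and within 8 mm of where it started (all of step 4 and value of joint bell below 0.0015 m and distance of each of loose_jar, jar_a, jar_b, tall_bottle, mid_bottle from where it was at the start of the episode below 0.008 m and linear speed of each of loose_jar, jar_a, jar_b, tall_bottle, mid_bottle below 0.02 m/s and angle between each of loose_jar, jar_a, jar_b, tall_bottle, mid_bottle's own z axis and vertical below 0.1 rad); the robot touches nothing.
It fails at once if the jar left out is touched, moved or lifted (contact force between any of the fingers, the arm and loose_jar above 0.3 N or distance of loose_jar from where it was at the start of the episode above 0.008 m).
It fails at once if another jar or bottle is touched, moved or lifted (contact force between any of the fingers, the arm and jar_a above 0.3 N or distance of any of jar_a, jar_b, tall_bottle, mid_bottle from where it was at the start of the episode above 0.008 m or contact force between any of the fingers, the arm and jar_b above 0.3 N or contact force between any of the fingers, the arm and tall_bottle above 0.3 N or contact force between any of the fingers, the arm and mid_bottle above 0.3 N).
It fails at once if the rack is touched (contact force between any of the fingers, the arm and rack above 0.5 N).
It fails at once if another jar or bottle is pointed at (fingertips less than about 2 cm over the middle of its lid) ((horizontal distance between the grasp point and jar_a below 0.018 m and z of the grasp point in the frame of jar_a below 0.085 m) or (horizontal distance between the grasp point and jar_b below 0.018 m and z of the grasp point in the frame of jar_b below 0.085 m) or (horizontal distance between the grasp point and tall_bottle below 0.018 m and z of the grasp point in the frame of tall_bottle below 0.15 m) or (horizontal distance between the grasp point and mid_bottle below 0.018 m and z of the grasp point in the frame of mid_bottle below 0.125 m)).
It also fails if it takes over 58 s, if anything falls off the work surface, if the arm or the gripper's body presses on something with over 40 N, if the wrist force passes 120 N, or if a joint passes its speed limit or range.

## Working session

There is one attempt and no reset: what is moved stays moved. The work goes in short steps, Python scripts to look and compute and a tool call to move; the robot and the scene stay as the last step left them, time stands still between calls to the robot, and variables do not carry over. Pictures are saved under pics/ and viewed, and the job is handed in when it is done.

Besides the shell and the picture viewer there is one more tool, called after ">>>" as a command line: name --argument value ..., lists and objects as JSON in quotes. jog_arm: Moves the arm, as the interface text tells. Its arguments: {"type":"object","properties":{"commands":{"type":"array"},"gripper":{"type":"number"}},"required":["commands"]}

```bash
mkdir -p pics; ls; cat > h.py <<'E'
import numpy as np, cv2
from scipy.spatial.transform import Rotation as R
from plant import ctrl
def save(s,n): cv2.imwrite('pics/'+n,cv2.cvtColor(s['image'],cv2.COLOR_RGB2BGR))
E
python3 - <<'E'
from h import *
print(ctrl.get_obs())
for c in ['scene','side','wrist']:
    s=ctrl.snapshot(c); save(s,c+'0.png'); print(c,{k:v for k,v in s.items() if k!='image'})
    for q in ['bell','loose_jar','rack','liner','tall_bottle','mid_bottle']:
        print(q,[(np.round(np.array(d['position'])*[512,384],1).tolist(),round(d['confidence'],2)) for d in ctrl.search_frame(c,q)])
E
```

```text
pics
{'clock': 0.0, 'joint_pos': array([ 8.70957003e+01,  2.05904474e+01,  6.33989694e-01, -2.10509578e-02,
       -7.01342224e+01, -1.65072609e+01]), 'qvel': array([-0.04198484, -0.00570546, -0.04243978, -0.0299827 ,  0.0575047 ,
        0.00842433]), 'tau': array([-1.14636114e-03, -5.82713807e+01,  2.93058622e+01,  6.99699238e+00,
        6.87793960e-03, -1.59854899e-04]), 'tool_pos': array([0.22419078, 0.63617141, 0.22563253]), 'orientation': array([ 1.79907434e+02, -6.79453535e-03, -1.94187243e+01]), 'force': array([ 0.91680499, -0.43114197, -0.03997722]), 'moment': array([ 0.01196707, -0.02717602, -0.0309967 ]), 'opening': 0.08778095563930642}
scene {'mtx': array([[425.95404106,   0.        , 261.34395733],
       [  0.        , 425.95404106, 191.35815966],
       [  0.        ,   0.        ,   1.        ]]), 'position': array([ 1.06528567, -0.20771331,  1.00930177]), 'orientation': array([29.96402125,  0.59946053, 68.76918212])}
bell [([119.0, 213.5], 0.58), ([126.1, 235.7], 0.37)]
loose_jar [([195.1, 186.6], 0.74)]
rack [([324.6, 170.7], 0.81)]
liner [([311.2, 167.2], 0.73)]
t
[... 548 characters left out ...]
0.87)]
liner [([215.0, 186.9], 0.59)]
tall_bottle [([238.3, 226.5], 0.84)]
mid_bottle [([319.8, 212.2], 0.63)]
wrist {'mtx': array([[291.14265272,   0.        , 251.81223984],
       [  0.        , 291.14265272, 189.86074982],
       [  0.        ,   0.        ,   1.        ]]), 'hand_eye': array([[-3.79544016e-04,  9.67743736e-01,  2.51936335e-01,
         6.69061073e-02],
       [ 9.99999922e-01,  3.94261405e-04, -7.93858504e-06,
        -1.13471244e-03],
       [-1.07011289e-04,  2.51936312e-01, -9.67743811e-01,
        -1.57045201e-01],
       [ 0.00000000e+00,  0.00000000e+00,  0.00000000e+00,
         1.00000000e+00]])}
bell []
loose_jar []
rack []
liner []
tall_bottle []
mid_bottle []
```

View pics/scene0.png

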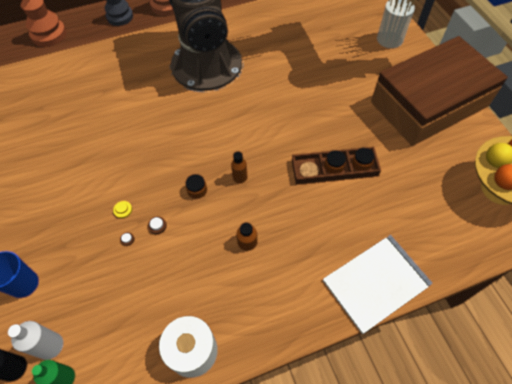

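View pics/side0.png

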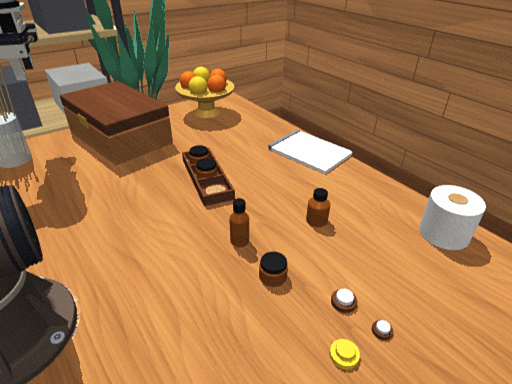

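View pics/wrist0.png

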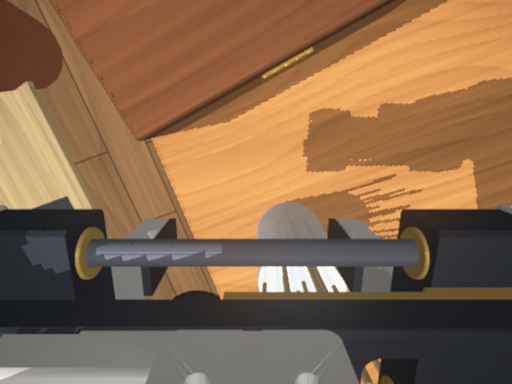

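```bash
python3 - <<'E'
import cv2
a=cv2.imread('pics/scene0.png')[170:270,80:200]; b=cv2.imread('pics/side0.png')[264:384,300:444]
cv2.imwrite('pics/cropA.png',cv2.resize(a,None,fx=5,fy=5,interpolation=2)); cv2.imwrite('pics/cropB.png',cv2.resize(b,None,fx=5,fy=4.9,interpolation=2))
E
```

```text
(no output)
```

View pics/cropA.png

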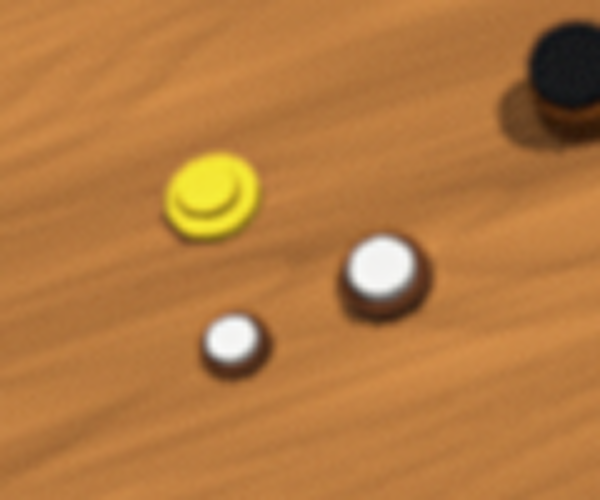

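View pics/cropB.png

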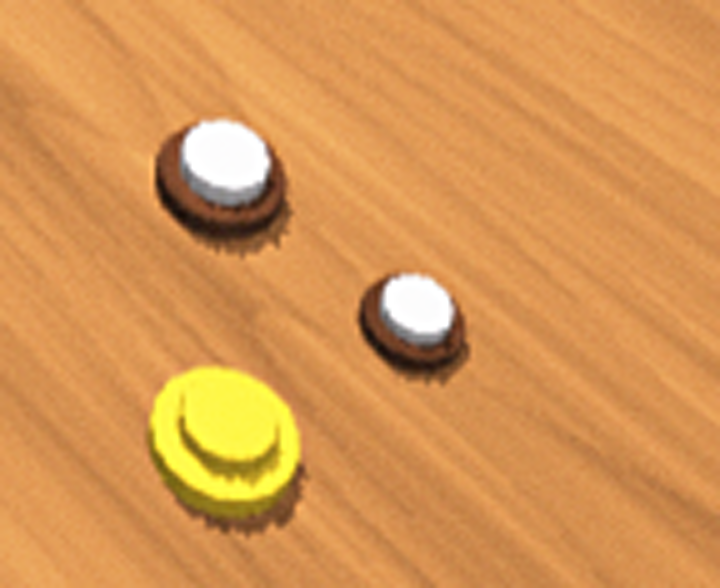

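The button candidates in the scene view are yellow (123,209), large white (157,223) and small white (127,238). The one meant is the large white cap at (157,223), side view (345,297): it isn't yellow, and it is the larger of the other two, as the crops confirm. The loose jar's lid is at scene (196,182), and the cork liner shows at scene (309,169).

```bash
cat >> h.py <<'E'
def ray(s,px):
    d=np.linalg.inv(s['mtx'])@[px[0],px[1],1.]; d=d*[1,-1,-1]
    M=R.from_euler('xyz',s['orientation'],degrees=True).as_matrix()
    return np.array(s['position']),M@d
def onz(s,px,z):
    p,d=ray(s,px); return p+d*(z-p[2])/d[2]
def proj(s,P):
    M=R.from_euler('xyz',s['orientation'],degrees=True).as_matrix()
    c=M.T@(np.array(P)-s['position']); c=c*[1,-1,-1]; u=s['mtx']@c; return u[:2]/u[2]
E
python3 - <<'E'
from h import *
S=ctrl.snapshot('scene');D=ctrl.snapshot('side')
for n,z,a,b in [('bell',.022,(156.2,223),(345.2,296.7)),('small',.018,(126.5,237.7),(383.5,327)),('yellow',.022,(121.5,208),(346,350)),
 ('jar',.045,(195.5,182),(273,262)),('liner',.010,(309,169),(216,188)),('tall',.110,(238,155),(238.5,205)),('mid',.085,(247,230),(321,194)),('jarb',.053,(336,158.5),(205.5,165)),('jara',.053,(365,156),(199.5,151))]:
    print(n,onz(S,a,z).round(4),onz(D,b,z).round(4))
# white blob centroids, dark lid blobs
for c,s,(x,y) in [('scene',S,(156,223)),('side',D,(345,297))]:
    g=s['image'][y-14:y+14,x-14:x+14].min(2)>175
    yy,xx=np.nonzero(g); P=(xx.mean()+x-14,yy.mean()+y-14); print(c,P,g.sum(),onz(s,P,.022).round(4))
for c,s,nm in [('scene',S,'A'),('side',D,'B')]:
    for q in ['liner','bell','loose_jar']:
        for d in ctrl.regions_of(c,q):
            m=d['mask']; yy,xx=np.nonzero(m); P=(xx.mean(),yy.mean())
            print(c,q,round(d['confidence'],2),np.round(P,1),m.sum(), onz(s,P,{'liner':.01,'bell':.015,'loose_jar':.025}[q]).round(4))
print(ctrl.get_obs()['clock'])
a=cv2.imread('pics/scene0.png')[140:260,180:300+90];cv2.imwrite('pics/c3.png',cv2.resize(a,None,fx=3.8,fy=3.8,interpolation=2))
a=cv2.imread('pics/side0.png')[140:290,175:345];cv2.imwrite('pics/c4.png',cv2.resize(a,None,fx=4,fy=4,interpolation=2))
E
```

```text
bell [ 0.5191 -0.2968  0.022 ] [ 0.5131 -0.3007  0.022 ]
small [ 0.5295 -0.3777  0.018 ] [ 0.5211 -0.3815  0.018 ]
yellow [ 0.4429 -0.3711  0.022 ] [ 0.435  -0.3741  0.022 ]
jar [ 0.4525 -0.1678  0.045 ] [ 0.4458 -0.1726  0.045 ]
liner [0.5063 0.1408 0.01  ] [0.5119 0.146  0.01  ]
tall [ 0.4562 -0.0454  0.11  ] [ 0.4461 -0.0566  0.11  ]
mid [ 0.6515 -0.094   0.085 ] [ 0.6362 -0.1026  0.085 ]
jarb [0.5264 0.2077 0.053 ] [0.5143 0.1983 0.053 ]
jara [0.5479 0.2843 0.053 ] [0.5385 0.2726 0.053 ]
scene (np.float64(155.67961165048544), np.float64(222.79611650485438)) 103 [ 0.518 -0.298  0.022]
side (np.float64(344.7903225806452), np.float64(295.26344086021504)) 186 [ 0.515 -0.298  0.022]
scene liner 0.47 [309.  169.2] 221 [0.507  0.1405 0.01  ]
scene bell 0.52 [156.4 224. ] 103 [ 0.5181 -0.2978  0.015 ]
scene bell 0.41 [126.1 238. ] 70 [ 0.5283 -0.3794  0.015 ]
scene loose_jar 0.61 [196.  186.4] 406 [ 0.4536 -0.1698  0.025 ]
side liner 0.55 [214.4 189.1] 143 [0.5061 0.1441 0.01  ]
side bell 0.57 [344.  297.2] 255 [ 0.5155 -0.297   0.015 ]
side bell 0.54 [345.2 350.2] 327 [ 0.4378 -0.3713  0.015 ]
side bell 0.51 [383.  327.1] 116 [ 0.5225 -0.3802  0.015 ]
side loose_jar 0.93 [272.4 268.9] 831 [ 0.4459 -0.1718  0.025 ]
1.45
```

View pics/c3.png

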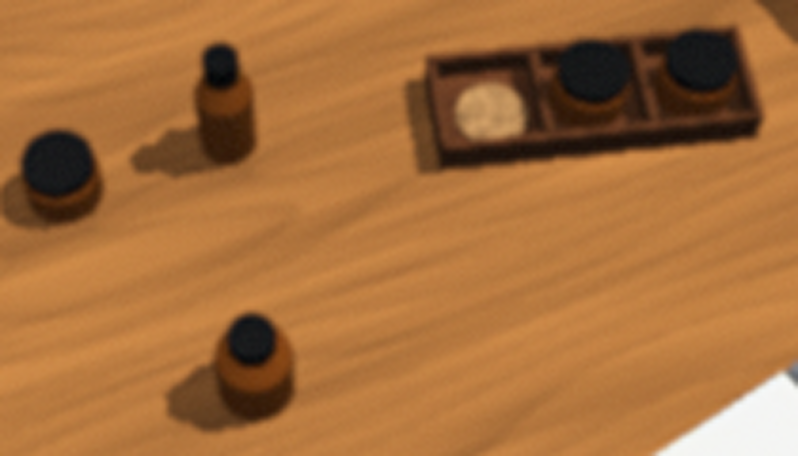

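View pics/c4.png

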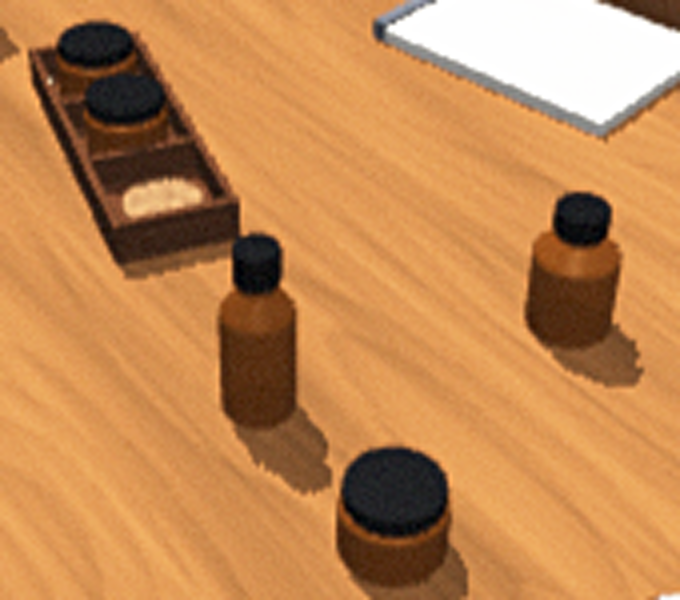

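The empty pocket is the rack's near end, where the cork disc shows at scene (309,169). My estimates are bell ≈ (0.517, -0.298), jar ≈ (0.450, -0.170) and liner ≈ (0.507, 0.142). I'll raise the arm with the fingers closing, then travel high.

>>> jog_arm --commands '[{"z": -1}, {"z": -1}, {"z": -1}, {"z": -1}, {"x": 2, "y": 1.5}, {"x": 3, "y": 2.1}, {"x": 3, "y": 2.1}, {"x": 3, "y": 2.1}, {"x": 3, "y": 2.1}, {"x": 3, "y": 2.1}, {"x": 3, "y": 2.1}, {"x": 3, "y": 2.1}]' --gripper 0

```text
validation failed for argument at $.co...
```

>>> jog_arm --commands '[{"x": 0, "y": 0, "z": -1, "roll": 0}, {"x": 0, "y": 0, "z": -1, "roll": 0}, {"x": 0, "y": 0, "z": -1, "roll": 0}, {"x": 0, "y": 0, "z": -1, "roll": 0}, {"x": 2, "y": 1.5, "z": 0, "roll": 0}, {"x": 3, "y": 2.1, "z": 0, "roll": 0}, {"x": 3, "y": 2.1, "z": 0, "roll": 0}, {"x": 3, "y": 2.1, "z": 0, "roll": 0}, {"x": 3, "y": 2.1, "z": 0, "roll": 0}, {"x": 3, "y": 2.1, "z": 0, "roll": 0}, {"x": 3, "y": 2.1, "z": 0, "roll": 0}, {"x": 3, "y": 2.1, "z": 0, "roll": 0}]' --gripper 0

```text
clock: 2.65
tool_pos: [0.3882, 0.4063, 0.2677]
orientation: [-179.9, -0.0, -19.4]
force: [-0.2, 0.5, 0.7]
opening: 0.0015
```

>>> jog_arm --commands '[{"x": 2.1, "y": 2.4, "z": 0, "roll": 0}, {"x": 2.1, "y": 2.4, "z": 0, "roll": 0}, {"x": 2.1, "y": 2.4, "z": 0, "roll": 0}, {"x": 2.1, "y": 2.4, "z": 0, "roll": 0}, {"x": 2.1, "y": 2.4, "z": 0, "roll": 0}, {"x": 2.1, "y": 2.4, "z": 0, "roll": 0}, {"x": 2.1, "y": 2.4, "z": 0, "roll": 0}, {"x": 2.1, "y": 2.4, "z": 0, "roll": 0}, {"x": 2.1, "y": 2.4, "z": 0, "roll": 0}, {"x": 2.1, "y": 2.4, "z": 0, "roll": 0}, {"x": 2.1, "y": 2.4, "z": 0, "roll": 0}, {"x": 2.1, "y": 2.4, "z": 0, "roll": 0}]'

```text
clock: 3.85
tool_pos: [0.5299, 0.0508, 0.2677]
orientation: [-179.9, -0.1, -19.4]
force: [0.8, 0.1, -0.2]
opening: 0.0003
```

>>> jog_arm --commands '[{"x": 0.86, "y": 2.78, "z": 0, "roll": 0}, {"x": 0.86, "y": 2.78, "z": 0, "roll": 0}, {"x": 0.86, "y": 2.78, "z": 0, "roll": 0}, {"x": 0.86, "y": 2.78, "z": 0, "roll": 0}, {"x": 0.86, "y": 2.78, "z": 0, "roll": 0}, {"x": 0.86, "y": 2.78, "z": 0, "roll": 0}, {"x": 0.86, "y": 2.78, "z": 0, "roll": 0}, {"x": 0.86, "y": 2.78, "z": 0, "roll": 0}, {"x": 0.86, "y": 2.78, "z": 0, "roll": 0}, {"x": 0.86, "y": 2.78, "z": 0, "roll": 0}, {"x": 0.86, "y": 2.78, "z": 0, "roll": 0}, {"x": 0.86, "y": 2.78, "z": 0, "roll": 0}]'

```text
clock: 5.05
tool_pos: [0.5159, -0.2982, 0.2676]
orientation: [-180.0, -0.1, -19.4]
force: [0.6, 0.1, 0.9]
opening: 0.0004
```

```bash
python3 - <<'E'
from h import *
o=ctrl.get_obs(); print(o['tool_pos'],o['orientation'])
s=ctrl.snapshot('wrist'); save(s,'w1.png')
T=np.array(s['hand_eye']); Rt=R.from_euler('xyz',o['orientation'],degrees=True).as_matrix()
def wonz(px,z):
    d=np.linalg.inv(s['mtx'])@[*px,1.]*[1,-1,-1]; d=Rt@T[:3,:3]@d; p=o['tool_pos']+Rt@T[:3,3]; return p+d*(z-p[2])/d[2]
for q,z in [('bell',.015),('loose_jar',.03),('tall_bottle',.06)]:
    for r in ctrl.regions_of('wrist',q):
        P=np.array(r['position'])*[512,384]; print(q,round(r['confidence'],2),P.round(1),r['mask'].sum(),wonz(P,z).round(4))
E
```

```text
[ 0.51587434 -0.29822272  0.26759116] [-1.79994998e+02 -6.41396794e-02 -1.94071144e+01]
bell 0.91 [248.1 161. ] 417 [ 0.5206 -0.2931  0.015 ]
bell 0.78 [302.1 137.7] 241 [ 0.5264 -0.3748  0.015 ]
bell 0.73 [315.  196.3] 386 [ 0.4392 -0.3679  0.015 ]
bell 0.48 [ 72.8 127.7] 2298 [ 0.6445 -0.0809  0.015 ]
tall_bottle 0.82 [ 85.8 279.4] 822 [ 0.445  -0.0245  0.06  ]
```

View pics/w1.png

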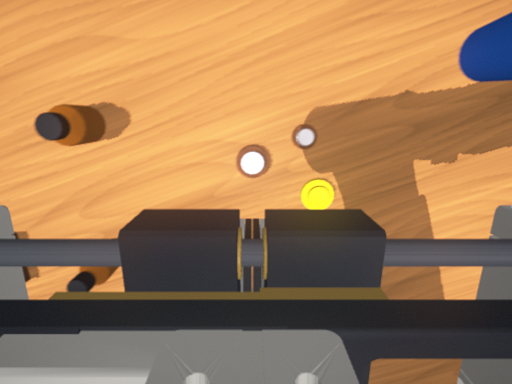

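The wrist picture shows the large white cap at (252,162), directly beneath the closed fingers. The small white one is at (305,137) and the yellow one at (318,195). This matches the estimate to within about 3 mm, so I'll descend.

>>> jog_arm --commands '[{"x": 0.2, "y": 0, "z": 2, "roll": 0}, {"x": 0, "y": 0, "z": 2, "roll": 0}, {"x": 0, "y": 0, "z": 2, "roll": 0}, {"x": 0, "y": 0, "z": 2, "roll": 0}, {"x": 0, "y": 0, "z": 2, "roll": 0}, {"x": 0, "y": 0, "z": 2, "roll": 0}, {"x": 0, "y": 0, "z": 2, "roll": 0}, {"x": 0, "y": 0, "z": 2, "roll": 0}, {"x": 0, "y": 0, "z": 2, "roll": 0}, {"x": 0, "y": 0, "z": 2, "roll": 0}, {"x": 0, "y": 0, "z": 1.5, "roll": 0}, {"x": 0, "y": 0, "z": 0.5, "roll": 0}]'

```text
clock: 6.45
tool_pos: [0.5173, -0.2964, 0.0455]
orientation: [180.0, 0.1, -19.4]
force: [-0.4, -0.5, 0.3]
opening: 0.0004
```

```bash
python3 - <<'E'
from h import *
o=ctrl.get_obs(); print(o['tool_pos'],o['orientation'],o['force'])
a=ctrl.snapshot('side');b=ctrl.snapshot('scene')
A=cv2.resize(a['image'][220:380,260:450],None,fx=3.5,fy=3.5,interpolation=2);cv2.imwrite('pics/p1.png',A[:,:,::-1])
A=cv2.resize(b['image'][140:270,70:230],None,fx=4,fy=4,interpolation=2);cv2.imwrite('pics/p2.png',A[:,:,::-1])
E
```

```text
[ 0.51728766 -0.2964459   0.04550387] [ 1.79999032e+02  1.10717514e-01 -1.93556344e+01] [-0.42740975 -0.49272195  0.28345755]
```

View pics/p1.png

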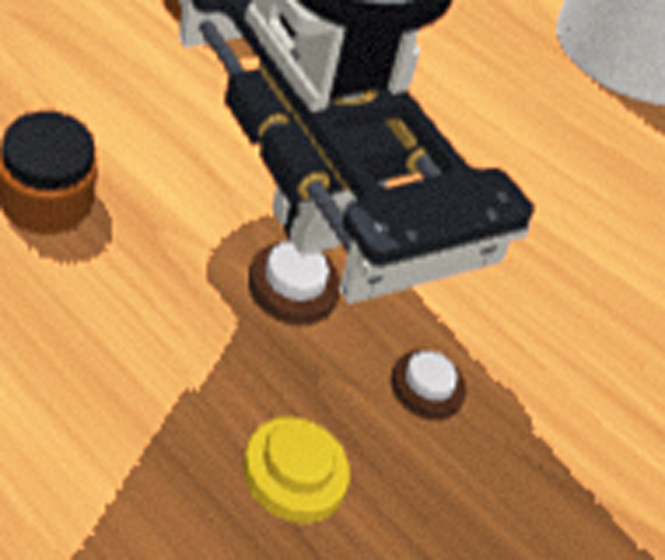

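View pics/p2.png

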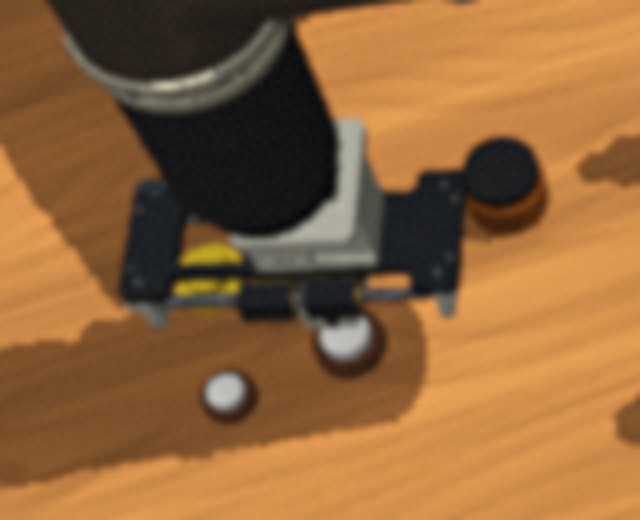

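The tip is centred over the cap, so I'll lower it in small steps and watch the force.

>>> jog_arm --commands '[{"x": 0, "y": 0, "z": 1, "roll": 0}, {"x": 0, "y": 0, "z": 1, "roll": 0}, {"x": 0, "y": 0, "z": 0.2, "roll": 0}, {"x": 0, "y": 0, "z": 0.2, "roll": 0}, {"x": 0, "y": 0, "z": 0.2, "roll": 0}, {"x": 0, "y": 0, "z": 0, "roll": 0}]'

```text
clock: 7.15
tool_pos: [0.5176, -0.2977, 0.0206]
orientation: [180.0, 0.0, -19.4]
force: [-1.8, 0.2, 2.0]
opening: 0.0003
```

>>> jog_arm --commands '[{"x": 0, "y": 0, "z": 0.2, "roll": 0}, {"x": 0, "y": 0, "z": 0.2, "roll": 0}, {"x": 0, "y": 0, "z": 0, "roll": 0}, {"x": 0, "y": 0, "z": 0, "roll": 0}]'

```text
clock: 7.55
tool_pos: [0.5178, -0.2977, 0.0168]
orientation: [180.0, -0.0, -19.4]
force: [-2.4, -0.0, 4.9]
opening: 0.0002
```

>>> jog_arm --commands '[{"x": 0, "y": 0, "z": 0.15, "roll": 0}, {"x": 0, "y": 0, "z": 0, "roll": 0}, {"x": 0, "y": 0, "z": 0, "roll": 0}]'

```text
clock: 7.85
tool_pos: [0.5179, -0.2977, 0.0162]
orientation: [180.0, -0.0, -19.4]
force: [-4.4, 2.1, 12.4]
opening: 0.0003
```

The force jumped to 12 N with almost no further travel, so the cap is on its stop. Releasing upward.

>>> jog_arm --commands '[{"x": 0, "y": 0, "z": -0.5, "roll": 0}, {"x": 0, "y": 0, "z": -1, "roll": 0}, {"x": 0, "y": 0, "z": -2, "roll": 0}, {"x": 0, "y": 0, "z": -2, "roll": 0}, {"x": 0, "y": 0, "z": -2, "roll": 0}, {"x": 0, "y": 0, "z": -2, "roll": 0}, {"x": 0, "y": 0, "z": -2, "roll": 0}, {"x": 0, "y": 0, "z": -2, "roll": 0}, {"x": 0, "y": 0, "z": -2, "roll": 0}, {"x": 0, "y": 0, "z": -2, "roll": 0}, {"x": 0, "y": 0, "z": 0, "roll": 0}, {"x": 0, "y": 0, "z": 0, "roll": 0}]'

```text
clock: 9.05
tool_pos: [0.5179, -0.2975, 0.1905]
orientation: [-180.0, -0.1, -19.4]
force: [-0.0, 0.2, -0.8]
opening: 0.0001
```

```bash
python3 - <<'E'
from h import *
o=ctrl.get_obs(); print(o['tool_pos'],o['orientation'],o['force'])
b=ctrl.snapshot('side')
A=cv2.resize(b['image'][180:380,200:420],None,fx=3,fy=3,interpolation=2);cv2.imwrite('pics/q1.png',A[:,:,::-1])
t=np.array([.450,-.170])-o['tool_pos'][:2]; y=np.radians(o['orientation'][2])
print(t@[np.cos(y),np.sin(y)],t@[np.sin(y),-np.cos(y)])
E
```

```text
[ 0.51794974 -0.29749712  0.19054159] [-1.79970128e+02 -7.00552615e-02 -1.94202548e+01] [-0.03021014  0.19538083 -0.78214631]
-0.10647584626046255 -0.09765028087042839
```

View pics/q1.png

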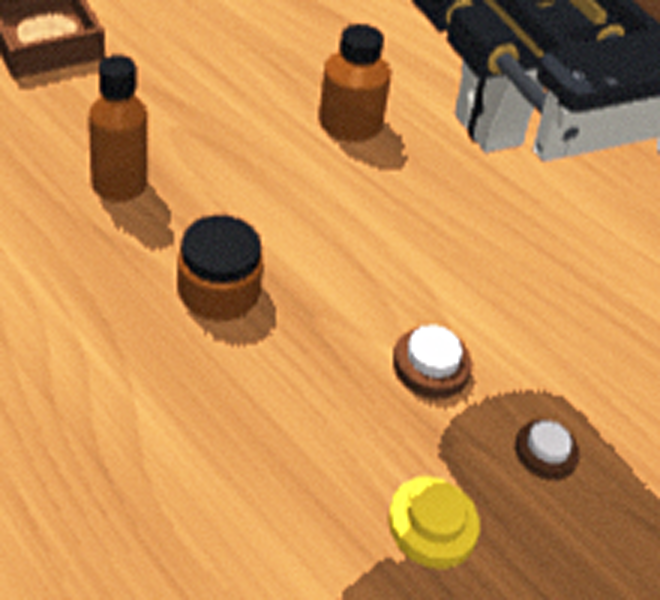

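The button is up again: the cap is raised at crop (436,350), and everything else stands as before. Next I'll move over the jar.

>>> jog_arm --commands '[{"x": -1.07, "y": -0.98, "z": 0, "roll": 0}, {"x": -1.07, "y": -0.98, "z": 0, "roll": 0}, {"x": -1.07, "y": -0.98, "z": 0, "roll": 0}, {"x": -1.07, "y": -0.98, "z": 0, "roll": 0}, {"x": -1.07, "y": -0.98, "z": 0, "roll": 0}, {"x": -1.07, "y": -0.98, "z": 0, "roll": 0}, {"x": -1.07, "y": -0.98, "z": 0, "roll": 0}, {"x": -1.07, "y": -0.98, "z": 0, "roll": 0}, {"x": -1.07, "y": -0.98, "z": 0, "roll": 0}, {"x": -1.07, "y": -0.98, "z": 0, "roll": 0}, {"x": 0, "y": 0, "z": 0, "roll": 0}, {"x": 0, "y": 0, "z": 0, "roll": 0}]'

```text
clock: 10.3
tool_pos: [0.4495, -0.1692, 0.1903]
orientation: [-180.0, -0.0, -19.3]
force: [-0.4, 0.0, -0.9]
opening: 0.0003
```

>>> jog_arm --commands '[{"x": 0, "y": 0, "z": 2, "roll": 0}, {"x": 0, "y": 0, "z": 2, "roll": 0}, {"x": 0, "y": 0, "z": 2, "roll": 0}, {"x": 0, "y": 0, "z": 2, "roll": 0}, {"x": 0, "y": 0, "z": 2, "roll": 0}, {"x": 0, "y": 0, "z": 1, "roll": 0}, {"x": 0, "y": 0, "z": 0.5, "roll": 0}, {"x": 0, "y": 0, "z": 0, "roll": 0}, {"x": 0, "y": 0, "z": 0, "roll": 0}]'

```text
clock: 11.2
tool_pos: [0.45, -0.1697, 0.0757]
orientation: [-180.0, -0.1, -19.4]
force: [-0.2, 0.1, 1.0]
opening: 0.0002
```

```bash
python3 - <<'E'
from h import *
o=ctrl.get_obs(); print(o['tool_pos'],o['orientation'],o['force'])
a=ctrl.snapshot('side');b=ctrl.snapshot('scene')
A=cv2.resize(a['image'][160:310,190:360],None,fx=4,fy=4,interpolation=2)[:,:,::-1].copy()
B=cv2.resize(b['image'][120:270,130:330],None,fx=4,fy=4,interpolation=2)[:,:,::-1].copy()
cv2.imwrite('pics/j1.png',A);cv2.imwrite('pics/j2.png',B)
print(proj(a,o['tool_pos']),proj(a,[*o['tool_pos'][:2],.045]))
E
```

```text
[ 0.45004098 -0.16973748  0.07571522] [-1.79990130e+02 -5.87235898e-02 -1.94049501e+01] [-0.19038925  0.09476913  1.00697735]
[274.49021297 248.60376746] [273.80161055 260.15392217]
```

View pics/j1.png

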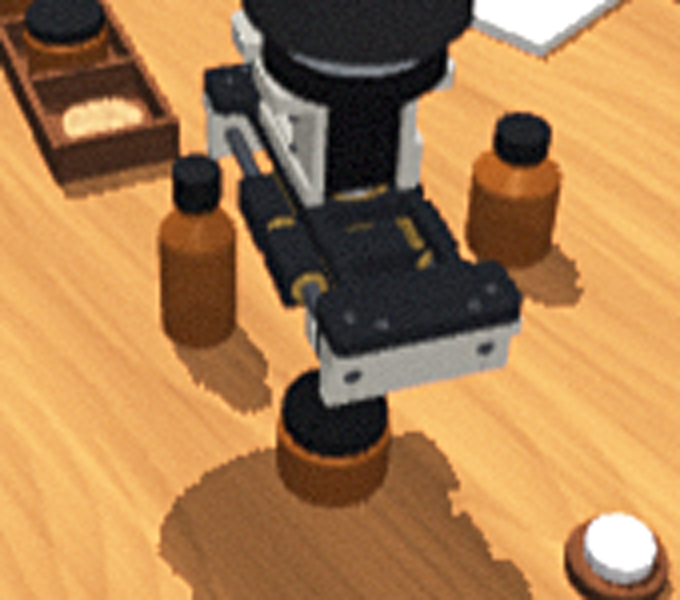

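View pics/j2.png

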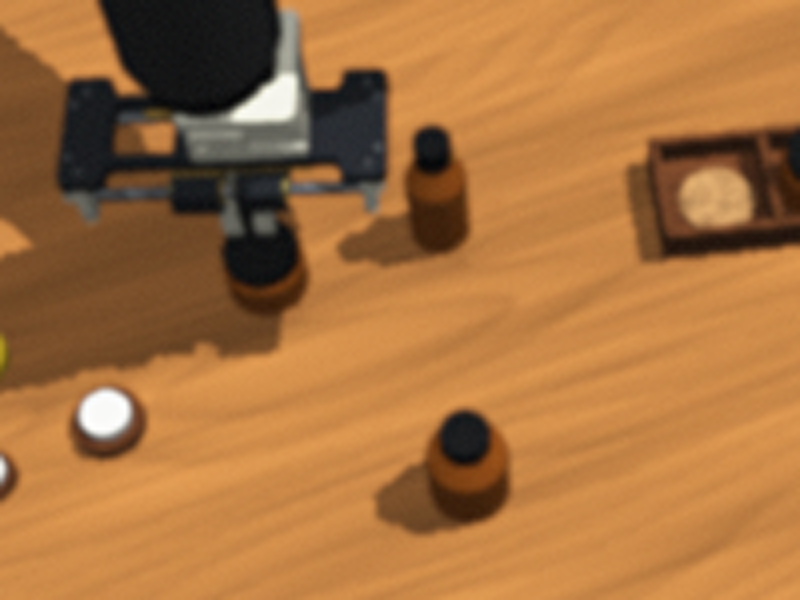

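The fingertips are over the lid with about 30 mm clearance, so I'll dwell here.

>>> jog_arm --commands '[{"x": 0, "y": 0, "z": 0, "roll": 0}, {"x": 0, "y": 0, "z": 0, "roll": 0}, {"x": 0, "y": 0, "z": 0, "roll": 0}, {"x": 0, "y": 0, "z": 0, "roll": 0}, {"x": 0, "y": 0, "z": 0, "roll": 0}, {"x": 0, "y": 0, "z": 0, "roll": 0}, {"x": 0, "y": 0, "z": 0, "roll": 0}, {"x": 0, "y": 0, "z": 0, "roll": 0}, {"x": 0, "y": 0, "z": 0, "roll": 0}, {"x": 0, "y": 0, "z": 0, "roll": 0}, {"x": 0, "y": 0, "z": 0, "roll": 0}, {"x": 0, "y": 0, "z": 0, "roll": 0}]'

```text
clock: 12.5
tool_pos: [0.4494, -0.1696, 0.075]
orientation: [180.0, 0.0, -19.4]
force: [-0.2, -0.1, 0.2]
opening: 0.0004
```

>>> jog_arm --commands '[{"x": 0, "y": 0, "z": 0, "roll": 0}, {"x": 0, "y": 0, "z": 0, "roll": 0}, {"x": 0, "y": 0, "z": 0, "roll": 0}, {"x": 0, "y": 0, "z": 0, "roll": 0}, {"x": 0, "y": 0, "z": 0, "roll": 0}, {"x": 0, "y": 0, "z": 0, "roll": 0}, {"x": 0, "y": 0, "z": 0, "roll": 0}, {"x": 0, "y": 0, "z": 0, "roll": 0}, {"x": 0, "y": 0, "z": 0, "roll": 0}, {"x": 0, "y": 0, "z": 0, "roll": 0}, {"x": 0, "y": 0, "z": 0, "roll": 0}, {"x": 0, "y": 0, "z": 0, "roll": 0}]'

```text
clock: 13.7
tool_pos: [0.4494, -0.1696, 0.0751]
orientation: [180.0, -0.0, -19.4]
force: [0.5, -0.3, -0.1]
opening: 0.0003
```

>>> jog_arm --commands '[{"x": 0, "y": 0, "z": -2, "roll": 0}, {"x": 0, "y": 0, "z": -2, "roll": 0}, {"x": 0, "y": 0, "z": -2, "roll": 0}, {"x": 0, "y": 0, "z": -2, "roll": 0}, {"x": 0, "y": 0, "z": -2, "roll": 0}, {"x": 0, "y": 0, "z": -2, "roll": 0}, {"x": 0, "y": 0, "z": -2, "roll": 0}, {"x": 0, "y": 0, "z": -2, "roll": 0}, {"x": 0, "y": 0, "z": 0, "roll": 0}, {"x": 0, "y": 0, "z": 0, "roll": 0}]'

```text
clock: 14.7
tool_pos: [0.4494, -0.1695, 0.2352]
orientation: [-180.0, -0.0, -19.4]
force: [-0.3, -0.6, -0.7]
opening: 0.0002
```

>>> jog_arm --commands '[{"x": -0.41, "y": -2.61, "z": 0, "roll": 0}, {"x": -0.41, "y": -2.61, "z": 0, "roll": 0}, {"x": -0.41, "y": -2.61, "z": 0, "roll": 0}, {"x": -0.41, "y": -2.61, "z": 0, "roll": 0}, {"x": -0.41, "y": -2.61, "z": 0, "roll": 0}, {"x": -0.41, "y": -2.61, "z": 0, "roll": 0}, {"x": -0.41, "y": -2.61, "z": 0, "roll": 0}, {"x": -0.41, "y": -2.61, "z": 0, "roll": 0}, {"x": -0.41, "y": -2.61, "z": 0, "roll": 0}, {"x": -0.41, "y": -2.61, "z": 0, "roll": 0}, {"x": -0.41, "y": -2.61, "z": 0, "roll": 0}, {"x": -0.41, "y": -2.61, "z": 0, "roll": 0}]'

```text
clock: 15.9
tool_pos: [0.5066, 0.143, 0.2338]
orientation: [179.9, 0.1, -19.4]
force: [1.0, -1.1, 0.1]
opening: 0.0007
```

```bash
python3 - <<'E'
from h import *
s0=ctrl.snapshot('wrist')
o=ctrl.get_obs(); print(o['tool_pos'],o['orientation'])
s=ctrl.snapshot('wrist'); save(s,'w2.png')
T=np.array(s['hand_eye']); Rt=R.from_euler('xyz',o['orientation'],degrees=True).as_matrix()
def wonz(px,z):
    d=np.linalg.inv(s['mtx'])@[*px,1.]*[1,-1,-1]; d=Rt@T[:3,:3]@d; p=o['tool_pos']+Rt@T[:3,3]; return p+d*(z-p[2])/d[2]
for q,z in [('liner',.01)]:
    for r in ctrl.regions_of('wrist',q):
        P=np.array(r['position'])*[512,384]; print(q,round(r['confidence'],2),P.round(1),r['mask'].sum(),wonz(P,z).round(4))
E
```

```text
[0.50772501 0.1458072  0.23369386] [ 1.79964264e+02  4.35559845e-02 -1.93573206e+01]
liner 0.62 [255.5 163.5] 1129 [0.5098 0.141  0.01  ]
```

View pics/w2.png

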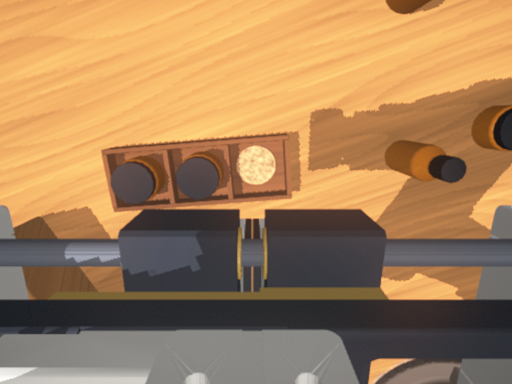

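The wrist view shows the cork at (256,164), with the two racked jars at (133,182) and (199,176). That puts the liner at ≈ (0.509, 0.141). I'll correct by 4 mm and descend to about 25 mm above the rim.

>>> jog_arm --commands '[{"x": 0.15, "y": 0.4, "z": 2, "roll": 0}, {"x": 0, "y": 0, "z": 2, "roll": 0}, {"x": 0, "y": 0, "z": 2, "roll": 0}, {"x": 0, "y": 0, "z": 2, "roll": 0}, {"x": 0, "y": 0, "z": 2, "roll": 0}, {"x": 0, "y": 0, "z": 2, "roll": 0}, {"x": 0, "y": 0, "z": 2, "roll": 0}, {"x": 0, "y": 0, "z": 2, "roll": 0}, {"x": 0, "y": 0, "z": 1.2, "roll": 0}, {"x": 0, "y": 0, "z": 0.5, "roll": 0}, {"x": 0, "y": 0, "z": 0, "roll": 0}, {"x": 0, "y": 0, "z": 0, "roll": 0}]'

```text
clock: 17.25
tool_pos: [0.5076, 0.138, 0.0587]
orientation: [-180.0, -0.0, -19.4]
force: [1.2, 0.0, 0.2]
opening: 0.0008
```

>>> jog_arm --commands '[{"x": 0, "y": 0, "z": 0, "roll": 0}, {"x": 0, "y": 0, "z": 0, "roll": 0}, {"x": 0, "y": 0, "z": 0, "roll": 0}, {"x": 0, "y": 0, "z": 0, "roll": 0}, {"x": 0, "y": 0, "z": 0, "roll": 0}, {"x": 0, "y": 0, "z": 0, "roll": 0}, {"x": 0, "y": 0, "z": 0, "roll": 0}, {"x": 0, "y": 0, "z": 0, "roll": 0}, {"x": 0, "y": 0, "z": 0, "roll": 0}, {"x": 0, "y": 0, "z": 0, "roll": 0}, {"x": 0, "y": 0, "z": 0, "roll": 0}, {"x": 0, "y": 0, "z": 0, "roll": 0}]'

```text
clock: 18.45
tool_pos: [0.5072, 0.1378, 0.0581]
orientation: [180.0, -0.0, -19.4]
force: [0.1, -0.0, 0.7]
opening: 0.0001
```

>>> jog_arm --commands '[{"x": 0, "y": 0, "z": 0, "roll": 0}, {"x": 0, "y": 0, "z": 0, "roll": 0}, {"x": 0, "y": 0, "z": 0, "roll": 0}, {"x": 0, "y": 0, "z": 0, "roll": 0}, {"x": 0, "y": 0, "z": 0, "roll": 0}, {"x": 0, "y": 0, "z": 0, "roll": 0}, {"x": 0, "y": 0, "z": 0, "roll": 0}, {"x": 0, "y": 0, "z": 0, "roll": 0}, {"x": 0, "y": 0, "z": 0, "roll": 0}, {"x": 0, "y": 0, "z": 0, "roll": 0}, {"x": 0, "y": 0, "z": 0, "roll": 0}, {"x": 0, "y": 0, "z": 0, "roll": 0}]'

```text
clock: 19.65
tool_pos: [0.5072, 0.1379, 0.0581]
orientation: [180.0, 0.0, -19.4]
force: [-0.8, -0.0, 0.7]
opening: 0.0003
```

```bash
python3 - <<'E'
from h import *
o=ctrl.get_obs(); print(o['clock'],o['tool_pos'],o['force'])
save(ctrl.snapshot('side'),'f1.png');save(ctrl.snapshot('scene'),'f2.png')
E
```

```text
19.65 [0.50715114 0.13786062 0.05805772] [-0.80074249 -0.03850348  0.6989924 ]
```

View pics/f1.png

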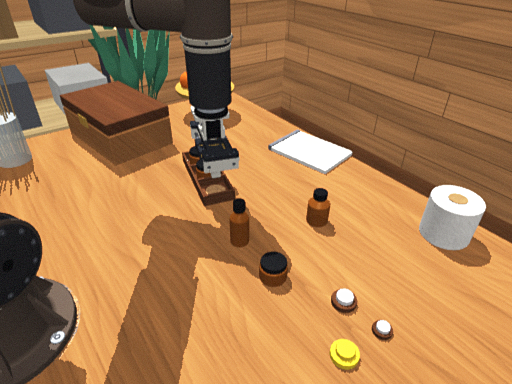

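View pics/f2.png

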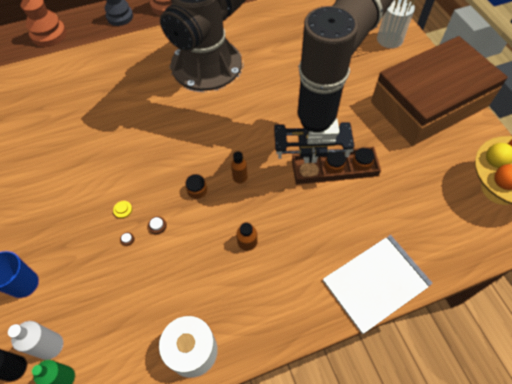

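The fingertips are over the empty pocket, about 28 mm above the rim and within about 5 mm of its middle. The jars and bottles look unmoved and the button is up, so I'm handing in.

```bash
python3 - <<'E'
from h import *
print(ctrl.close_job()); print(ctrl.get_obs()['clock'])
E
```

```text
the job is handed in; nothing more can be done
None
the job is handed in; nothing more can be done
```

I carried out the whole job and handed it in at about 20 s of the 58 s; it reports no verdict.

- **Button:** I pressed the larger white call button, with the tip reaching z ≈ 16 mm. The force rose past the spring's 5 N to 12 N, so the cap was on its stop. I then let it go, and the side view showed it up again.
- **Loose jar:** I held the fingertips about 30 mm above its lid for a little over 2 s.
- **Empty pocket:** I then held about 28 mm above the rim at the middle of the empty pocket for more than 2 s, and finished still pointing there.

**Last checks:** The tip was at (0.507, 0.138, 0.058), about 4 mm from the liner found by the cameras. The contact force was about 1 N, which is noise level. The final pictures show the jars and bottles standing where they were, except the two racked jars, which the gripper partly hides.

**Disagreement:** The cameras' position estimates differed by up to about 8 mm for the button, loose jar and liner, and by up to about 17 mm for the other things. I used values in between, checking the button and the liner with the wrist camera. The 25 mm pointing tolerance covers that spread.

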